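# Uncover the large bench air outlet

### The job

Two compressed-air outlets are fixed to the workbench, each with a steel dust cover that has a black knob and turns on a single pin. Swing the cover of the larger outlet aside, about a quarter turn, so that its port is completely uncovered, and let go. Leave the smaller outlet's cover shut.

Things in the scene. Friction and masses are not known exactly. Their poses are not given: they have to be found in the camera images.
- wide_cover (a joint): Angle (rad) of the LARGER outlet's steel dust cover about its upright pin: 0 shut, starts at 0 to 0.2 (port covered), grows counter-clockwise seen from above to a stop at 1.75; port wholly clear from 0.95. 4 mm plate, upper face 46 mm above the bench: a 60 mm disc centred 50 mm from the pin, on a 30 mm neck. At 0 it points from the pin towards the robot, within 0.6 rad. Stays where left.
- wide_knob (a point): Centre, half-way up, of the larger cover's black knob: an upright round post, 16 mm in diameter, 40 mm high, on the cover 68 mm from the pin, spanning 46 to 86 mm above the bench (this point: 66 mm). It moves on a level circle about the pin; about 1.5 N moves it.
- wide_pin (a point): The larger cover's upright pin, at the cover's upper face (46 mm above the bench); dark head 14 mm across, 6 mm high. It stays put, on the half away from the robot of a fixed dark grey block 120 x 100 x 40 mm high, on the left or right of the bench, turned by up to 0.6 rad. The port is a brass-lined hole of 30 mm bore in the block's top, 50 mm from the pin.
- narrow_cover (a joint): Angle (rad) of the SMALLER outlet's cover, to stay shut: 0 shut, starts at 0 to 0.05, grows as it opens counter-clockwise. This outlet, on the other side of the bench from the larger one, is a fixed dark grey block 85 x 72 x 40 mm high with a 36 mm disc cover and a black knob 12 mm in diameter and 32 mm high.
There are look-alikes about, which are no part of the job. What is shaped like the part that bears wide_cover but green is not meant. Leave any purple look-alike of the part that bears narrow_cover alone.

How it is judged:
By the outcome, as a careful person would: the job done as asked, in the order asked, and still so for the second after the job is handed in, with the robot touching nothing.
It also fails if it takes over 32 s, if anything falls off the work surface, if the arm or the gripper's body presses on something with over 40 N, if the wrist force passes 120 N, or if a joint passes its speed limit or range.

### The arm

A 6-joint arm with a two-finger parallel gripper is mounted at the origin on the work surface. World frame = base frame: x ahead of the robot, y to its left, z up, the work surface at z = 0. Lengths are in m, angles in rad, forces in N, time in s.
With the tool pointing down it reaches from about 0.25 to 0.725 m from the base axis. Payload 4 kg.
Tool frame: the origin (TCP) lies on the centre line of the jaws, within the pads' length; the fingertips stand 11 mm ahead of it and the grasp point (between the pads) lies 8 mm behind it (bot.nose_length is the distance from the TCP to the fingertips, in m); z points along the fingers, y is the direction in which the jaws open and shut (so a half turn about z gives the same grasp; the last joint's range is limited). The gripper opens to 85 mm and grips with 20 to 120 N. Pads are 22 mm wide; open, the fingers measure 114 mm over their backs; the gripper's body (76 mm by 85 mm) begins 54 mm behind the grasp point. The pads swing forward as they close: fully open they stand 13 mm farther back than shut.
Start: joints at [1.207, 0.241, 0.005, 1.335, 0, 1.571], TCP at [0.178, 0.467, 0.242] pointing down, gripper open.
Joint ranges: [-2.72, 2.72], [-1.05, 1.87], [-1.09, 1.28], [-1.99, 2.15], [-1.42, 1.44], [-3.14, 3.14]. Speed limits (rad/s): [2.79, 2.79, 3.14, 3.14, 3.14, 3.14].

### API

Orientations are given as a unit quaternion [x, y, z, w].
In Python, from workcell import bot gives the robot as it stands.
- The arm moves only by the tool play_rows, never from a script. Its argument "plan" is one flat list of numbers, 6 for each row, row after row: the shift along the tool's x, y, z in mm, then the turn, a rotation vector about the tool's x, y, z in rad. A call has 1 to 20 rows; each row shifts and turns the commanded pose from where the row before left it, along the tool's axes as they then stand; what a row does not reach is not made up. A row lasts 1/8 s, in which the tool goes at most 62.5 mm and 10.7 degrees, less where a joint would pass 70% of its speed; a pose out of reach is approached as far as the arm can. A call with a gripper value outside its range is refused whole. "hand" is the opening in per cent of the stroke, from 0 (shut) to 100 (fully open), set as the call begins (left out, the last holds). The fingers move at their own pace and stop on an object; the grip force is fixed at half the most. Time passes only in rows, so rows that do not move let the fingers close. It gives the time, the measured TCP pose, the force and the opening at its end, in the units of the state.
- bot.get_obs(): the state, without advancing time (a new reading comes with each control period).
- bot.camera(name): name is "scene" or "top"; returns a dict with "frame" (384x512x3 uint8, blue, green, red), "range_z" (384x512 float32, m along the optical axis (not along the pixel's ray), 0 where there is no reading), "K" (3x3 intrinsics, pixels), "cam_to_world" (4x4, takes a point from camera to world coordinates). Camera axes: x right, y down, z forward; pixel columns grow to the right and rows downward; lengths in m; the calibration is good to about 2 mm. A picture is of the moment at which its call begins.
- bot.job_done(): hands the job in, once; it reports no verdict.
Trained networks look in the newest picture that a camera, given by its name, has taken for a name from the list of things; names that differ only in an ending like _2 or _b are one class to them, and where a whole thing is asked for, a point or a joint stands for the part that bears it (a point fixed in the world has none). Each returns a list of dicts, best first, with "p" (0 to 1); they miss things now and then, are a little off and sometimes report something else, mostly with a low value. They report only what shows in the picture. A call takes as long as a camera call. They do not tell look-alikes from the thing itself.
- bot.outline_of(query, camera): "mask" (384x512 bool, what is visible of it) and "point" ([row, column] in pixels, amid what is visible of it).
The state is a dict: "clock": time; "joint_pos": joint angles; "joint_vel": joint speeds; "tau": joint torques, N m; "eef_pos": TCP position; "tool_rot": TCP orientation; "ft_force": force on the tool from outside, world axes, zero at the start; "ft_torque": the same for the moment, N m; "grip_width": finger opening in m.
Only numpy, scipy, OpenCV 4.12 (cv2) and the standard library are available. Lean on these libraries where they do the work, as an engineer would, in place of code of your own. Each camera call takes 0.05 s, during which the arm holds its last target.

## Working session

There is one attempt and no reset: what is moved stays moved. The work goes in short steps, Python scripts to look and compute and a tool call to move; the robot and the scene stay as the last step left them, time stands still between calls to the robot, and variables do not carry over. Pictures are saved under pics/ and viewed, and the job is handed in when it is done.

Besides the shell and the picture viewer there is one more tool, called after "Request:" as name(argument=value, ...) on one line, values as JSON. play_rows: Moves the arm, as the interface text tells. Its arguments: {"type":"object","properties":{"plan":{"type":"array","items":{"type":"number"}},"hand":{"type":"number"}},"required":["plan"]}

```bash
mkdir -p pics
cat > h.py <<'E'
import numpy as np, cv2
from workcell import bot
def pts(c):
    z=c["range_z"];K=c["K"];v,u=np.mgrid[:z.shape[0],:z.shape[1]]
    p=np.stack([(u-K[0,2])/K[0,0]*z,(v-K[1,2])/K[1,1]*z,z,np.ones_like(z)],-1)@np.array(c["cam_to_world"]).T
    p=p[...,:3];p[z==0]=np.nan;return p
E
python3 - <<'E'
from h import *
for n in("top","scene"):
    c=bot.camera(n);np.savez(n+".npz",**c);cv2.imwrite(f"pics/{n}0.png",c["frame"])
    P=pts(c)
    for q in("wide_cover","wide_knob","wide_pin","narrow_cover"):
        for d in bot.outline_of(q,n)[:4]:
            m=d["mask"];r=d["point"]
            print(n,q,round(d["p"],2),np.round(r),m.sum(),np.round(np.nanmedian(P[m],0),3), np.round(P[int(r[0]),int(r[1])],3))
o=bot.get_obs();print(o["clock"],o["eef_pos"],o["tool_rot"],o["grip_width"],bot.nose_length)
E
```

```text
top wide_cover 0.79 [110. 336.] 467 [ 0.783 -0.256  0.045] [ 0.782 -0.258  0.043]
top wide_cover 0.78 [189. 327.] 502 [ 0.564 -0.218  0.045] [ 0.567 -0.219  0.044]
top wide_cover 0.78 [279. 346.] 621 [ 0.338 -0.259  0.045] [ 0.335 -0.253  0.047]
top wide_knob 0.78 [106. 334.] 472 [ 0.783 -0.257  0.045] [ 0.793 -0.25   0.046]
top wide_knob 0.77 [190. 322.] 519 [ 0.564 -0.217  0.045] [ 0.564 -0.208  0.045]
top wide_knob 0.71 [277. 350.] 709 [ 0.34  -0.26   0.045] [ 0.34  -0.263  0.045]
top wide_pin 0.8 [277. 348.] 652 [ 0.338 -0.26   0.045] [ 0.34  -0.258  0.047]
top wide_pin 0.58 [189. 325.] 510 [ 0.564 -0.217  0.045] [ 0.567 -0.216  0.044]
top wide_pin 0.58 [107. 338.] 517 [ 0.784 -0.257  0.045] [ 0.789 -0.261  0.046]
top narrow_cover 0.78 [289. 170.] 239 [0.322 0.191 0.046] [0.32  0.185 0.048]
top narrow_cover 0.73 [209. 181.] 217 [0.522 0.163 0.046] [0.522 0.159 0.045]
scene wide_cover 0.79 [188. 105.] 639 [ 0.338 -0.263  0.044] [ 0.325 -0.27   0.041]
scene wide_cover 0.59 [249. 180.] 802 [ 0.567 -0.219  0.044] [ 0.57  -0.22   0.046]
scene wide_knob 0.88 [346. 229.] 1165 [ 0.787 -0.258  0.044] [ 0.79  -0.261  0.044]
scene wide_knob 0.76 [190. 107.] 637 [ 0.338 -0.263  0.044] [ 0.334 -0.269  0.042]
scene wide_knob 0.72 [252. 180.] 814 [ 0.568 -0.219  0.044] [ 0.57  -0.224  0.042]
scene wide_pin 0.94 [343. 228.] 1123 [ 0.786 -0.258  0.044] [ 0.785 -0.259  0.042]
scene wide_pin 0.69 [250. 177.] 838 [ 0.567 -0.219  0.044] [ 0.567 -0.226  0.045]
scene wide_pin 0.56 [190. 109.] 683 [ 0.339 -0.262  0.044] [ 0.339 -0.266  0.045]
scene narrow_cover 0.76 [145. 295.] 247 [0.523 0.161 0.044] [0.527 0.155 0.046]
scene narrow_cover 0.67 [ 90. 257.] 205 [0.325 0.19  0.044] [0.322 0.204 0.047]
0.5 [0.17789702 0.4672421  0.24228178] [ 1.80881947e-01  9.83504814e-01 -4.00617751e-05  1.71778427e-06] 0.0852549136295371 0.011
```

Run:
```python
from h import *
a=cv2.imread("pics/top0.png")
cv2.imwrite("pics/top0b.png",cv2.resize(a[60:345,130:410],None,fx=2.1,fy=2.1,interpolation=cv2.INTER_CUBIC))
b=cv2.imread("pics/scene0.png");cv2.imwrite("pics/scene0b.png",cv2.resize(b,None,fx=1.5,fy=1.5))
```

```text
(no output)
```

View pics/top0b.png

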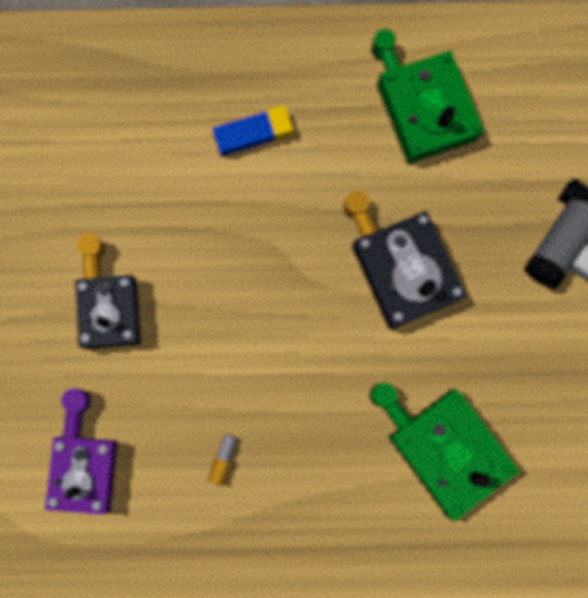

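View pics/scene0b.png

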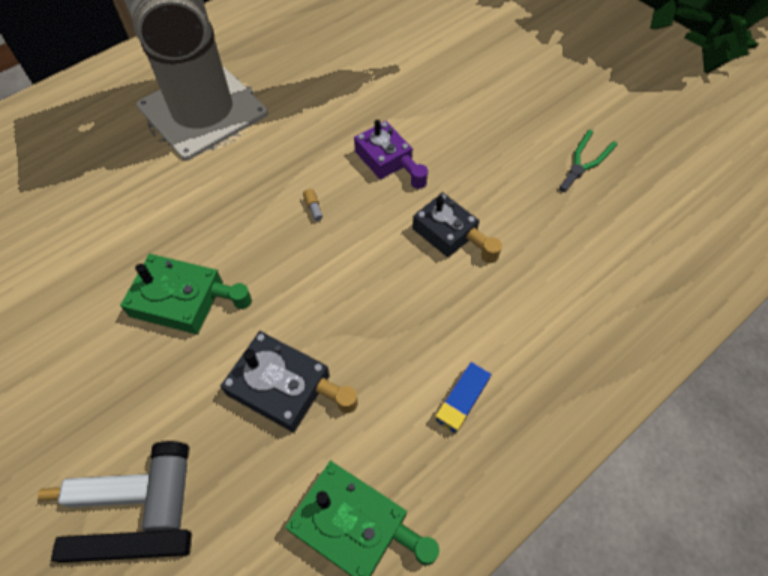

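The dark outlet on the right (crop ~(410,270) in top, (275,380) in scene) is the target. The green ones near and behind it are decoys, and the dark small one on the left stays shut. Next I measure the pin and knob.

Run:
```python
from h import *
from scipy.optimize import least_squares
for n in("top","scene"):
    c=dict(np.load(n+".npz"));P=pts(c);f=c["frame"].astype(int)
    near=np.hypot(P[...,0]-.567,P[...,1]+.218)<.09
    m=near&(P[...,2]>.055)&(P[...,2]<.1)
    print(n,"high",m.sum());print(np.round(P[m],3)[np.argsort(-P[m][:,2])][:40:2].tolist())
    v=f.max(-1);s=f.max(-1)-f.min(-1)
    d=near&(v>90)&(s<40)&(abs(P[...,2]-.045)<.006)
    vv,uu=np.nonzero(d);print("silver",d.sum(),np.round(np.nanmean(P[d],0),3))
    np.save(n+"_d.npy",d)
    g=(f*0+f).astype(np.uint8).copy();g[d]=(0,0,255);g[m]=(255,255,0)
    r=(slice(140,240),slice(280,400)) if n=="top" else (slice(200,310),slice(130,250))
    cv2.imwrite(f"pics/{n}_seg.png",np.hstack([cv2.resize(x[r],(390,360),interpolation=0) for x in(f.astype(np.uint8),g)]))
```

```text
top high 50
[[0.541, -0.229, 0.087], [0.536, -0.229, 0.087], [0.539, -0.229, 0.086], [0.536, -0.234, 0.086], [0.544, -0.23, 0.085], [0.544, -0.232, 0.085], [0.539, -0.227, 0.085], [0.547, -0.233, 0.085], [0.534, -0.232, 0.084], [0.539, -0.235, 0.084], [0.547, -0.23, 0.084], [0.542, -0.235, 0.084], [0.542, -0.238, 0.083], [0.539, -0.232, 0.083], [0.544, -0.228, 0.082], [0.535, -0.225, 0.081], [0.537, -0.223, 0.08], [0.533, -0.231, 0.075], [0.546, -0.225, 0.075], [0.533, -0.227, 0.072]]
silver 511 [ 0.57  -0.217  0.045]
scene high 84
[[0.542, -0.234, 0.087], [0.544, -0.225, 0.086], [0.549, -0.236, 0.085], [0.548, -0.233, 0.085], [0.546, -0.224, 0.085], [0.54, -0.225, 0.085], [0.536, -0.23, 0.085], [0.545, -0.226, 0.084], [0.546, -0.227, 0.084], [0.546, -0.234, 0.084], [0.54, -0.231, 0.084], [0.542, -0.232, 0.084], [0.545, -0.231, 0.084], [0.544, -0.233, 0.083], [0.539, -0.232, 0.083], [0.549, -0.234, 0.083], [0.541, -0.229, 0.083], [0.539, -0.238, 0.082], [0.536, -0.231, 0.082], [0.542, -0.227, 0.081]]
silver 749 [ 0.572 -0.219  0.044]
```

View pics/top_seg.png

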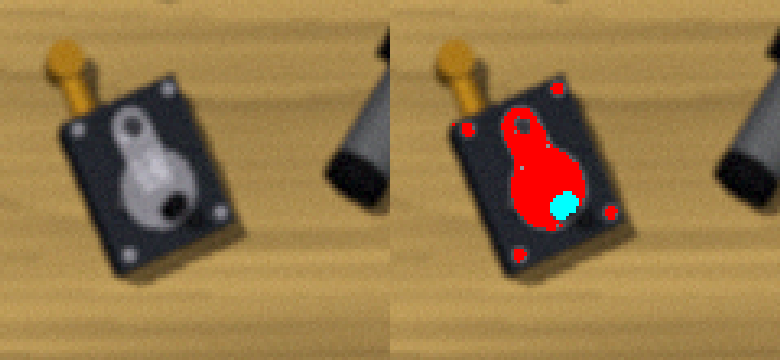

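View pics/scene_seg.png

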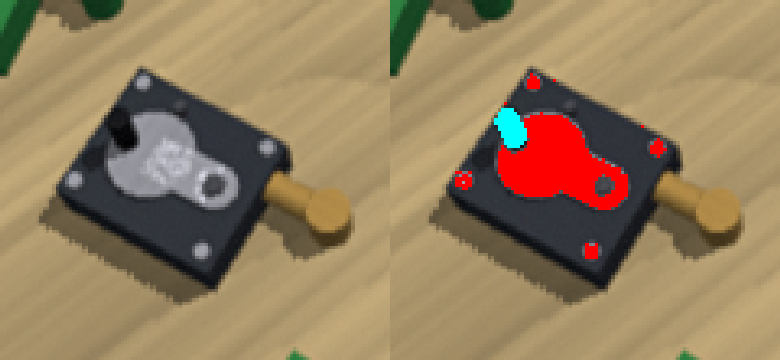

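```bash
cat >> h.py <<'E'
from scipy.spatial.transform import Rotation as R
def ray(c,u,v,z):
    K=c["K"];T=np.array(c["cam_to_world"]);d=T[:3,:3]@np.array([(u-K[0,2])/K[0,0],(v-K[1,2])/K[1,1],1]);o=T[:3,3]
    return o+d*(z-o[2])/d[2]
def toolR(ang):  # tool down, tool y at world angle ang
    y=np.array([np.cos(ang),np.sin(ang),0]);z=np.array([0,0,-1.]);return R.from_matrix(np.stack([np.cross(y,z),y,z],1))
E
python3 - <<'E'
from h import *
t=dict(np.load("top.npz"));s=dict(np.load("scene.npz"))
a=ray(t,320.3,175,.052);b=ray(s,194.9,257.1,.052);print("pin",a,b)
pin=(a+b)[:2]/2;k=np.array([.541,-.2305]);r=k-pin;print(np.linalg.norm(r),np.degrees(np.arctan2(r[1],r[0])))
th=np.arctan2(r[1],r[0])+np.pi/2;th=(th+np.pi)%(2*np.pi)-np.pi;print("toolY",np.degrees(th))
o=bot.get_obs();p0=np.array(o["eef_pos"]);R0=R.from_quat(o["tool_rot"])
p1=np.array([*k,.16]);R1=toolR(th)
# world yaw total forced clockwise
y0=R0.as_matrix()[:,1];a0=np.arctan2(y0[1],y0[0]);D=th-a0;print("dyaw",np.degrees(D))
N=20
A=sum(R.from_rotvec([0,0,-D*i/N]).as_matrix()[:2,:2] for i in range(N))  # tool z down -> -yaw
d=R0.inv().apply(p1-p0);v=np.linalg.solve(A,d[:2]);print("per row mm",v*1e3,d[2]/N*1e3,"rot z",-D/N)
p=p0[:2].copy()
for i in range(N):
    p=p+(R0*R.from_rotvec([0,0,-D*i/N])).apply([*v,0])[:2]
    if i%4==3: print(p,np.linalg.norm(p))
E
```

```text
pin [ 0.60022023 -0.20455975  0.052     ] [ 0.60742207 -0.20731112  0.052     ]
0.06745305190340986 -158.6433201014714
toolY -68.6433201014714
dyaw -137.80105019917676
per row mm [-46.35680917  20.43649854] 4.116657858481199 rot z 0.1202541019340811
[0.37704993 0.44142274] 0.5805348264523186
[0.54165787 0.32638905] 0.6323947080872638
[0.63436311 0.14824793] 0.6514552915818093
[ 0.6341262  -0.05257156] 0.6363016599718303
[ 0.54100092 -0.23049346] 0.5880554613044454
```

Request:
play_rows(plan=[-46.4,20.4,4.1,0,0,0.12,-46.4,20.4,4.1,0,0,0.12,-46.4,20.4,4.1,0,0,0.12,-46.4,20.4,4.1,0,0,0.12,-46.4,20.4,4.1,0,0,0.12,-46.4,20.4,4.1,0,0,0.12,-46.4,20.4,4.1,0,0,0.12,-46.4,20.4,4.1,0,0,0.12,-46.4,20.4,4.1,0,0,0.12,-46.4,20.4,4.1,0,0,0.12,-46.4,20.4,4.1,0,0,0.12,-46.4,20.4,4.1,0,0,0.12,-46.4,20.4,4.1,0,0,0.12,-46.4,20.4,4.1,0,0,0.12,-46.4,20.4,4.1,0,0,0.12,-46.4,20.4,4.1,0,0,0.12,-46.4,20.4,4.1,0,0,0.12,-46.4,20.4,4.1,0,0,0.12,-46.4,20.4,4.1,0,0,0.12,-46.4,20.4,4.1,0,0,0.12], hand=50)

```text
clock: 3.0
eef_pos: [0.5419, -0.2327, 0.16]
tool_rot: [0.983, 0.186, 0.0, 0.0]
ft_force: [2.4, -0.4, -0.6]
grip_width: 0.0427
```

Request:
play_rows(plan=[0,0,0,0,0,0,0,0,0,0,0,0])

```text
clock: 3.25
eef_pos: [0.5428, -0.2312, 0.1605]
tool_rot: [0.982, 0.188, 0.0, -0.0]
ft_force: [0.5, -0.0, 0.6]
grip_width: 0.0426
```

Run:
```python
from h import *
o=bot.get_obs();p=np.array(o["eef_pos"]);Rt=R.from_quat(o["tool_rot"]);M=Rt.as_matrix()
print(o["clock"],p,M[:,2],np.degrees(np.arctan2(M[1,1],M[0,1])),o["grip_width"],o["joint_pos"],o["ft_force"])
print("to knob, tool mm",Rt.inv().apply(np.array([.541,-.2305,.067])-p)*1e3)
c=bot.camera("scene");cv2.imwrite("pics/s1.png",cv2.resize(c["frame"][150:350,80:340],None,fx=2.5,fy=2.5))
```

```text
3.25 [ 0.54281125 -0.23115804  0.16046105] [ 6.08988700e-04  2.72718452e-04 -9.99999777e-01] -68.35325943208382 0.04260218346193142 [-4.02836050e-01  4.61861092e-01  1.08462492e-01  1.21694440e+00
  4.89629345e-04  2.36094983e+00] [ 0.49448512 -0.04528577  0.59371101]
to knob, tool mm [-1.50307587 -1.27707585 93.46011056]
```

View pics/s1.png

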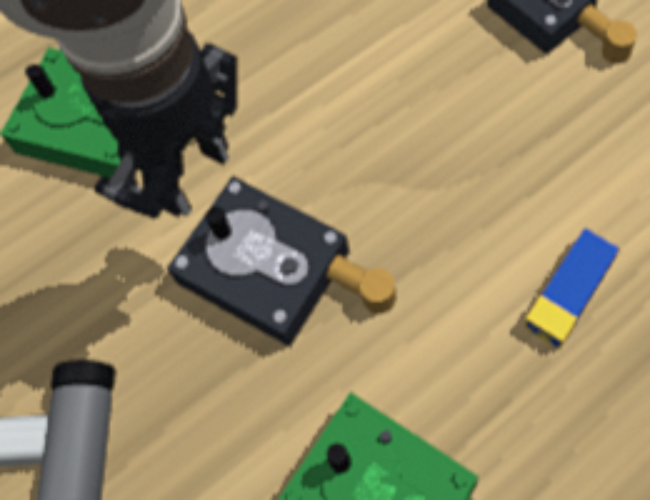

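The open fingers straddle the knob line (picture ~(215,220)), about 1.5 mm off. I check the mallet's clearance before descending.

Run:
```python
from h import *
for n in("top","scene"):
    P=pts(dict(np.load(n+".npz")))
    m=(P[...,2]>.015)&(P[...,2]<.3)&(P[...,1]<-.285)&(P[...,0]>.42)&(P[...,0]<.75)
    q=P[m];print(n,m.sum(),q.min(0),q.max(0))
```

```text
top 2226 [ 0.49210848 -0.57180204  0.01507553] [ 0.74880867 -0.28597389  0.05159471]
scene 4269 [ 0.49372009 -0.57345901  0.01504778] [ 0.74992232 -0.28503391  0.05127296]
```

Request:
play_rows(plan=[-1.5,-1.3,15,0,0,0,0,0,20,0,0,0,0,0,20,0,0,0,0,0,20,0,0,0,0,0,18,0,0,0,0,0,0,0,0,0])

```text
clock: 4.05
eef_pos: [0.5393, -0.2286, 0.0647]
tool_rot: [0.982, 0.189, -0.002, -0.001]
ft_force: [0.4, -0.3, 0.2]
grip_width: 0.0431
```

Request:
play_rows(plan=[0,0,-1,0,0,0,0,0,0,0,0,0,0.6,8.8,0,0,0,-0.13,0.6,8.8,0,0,0,-0.13,0.6,8.8,0,0,0,-0.13], hand=35)

```text
clock: 4.68
eef_pos: [0.5555, -0.2522, 0.0692]
tool_rot: [0.926, 0.377, 0.001, -0.0]
ft_force: [0.2, 1.9, -0.4]
grip_width: 0.0299
```

Request:
play_rows(plan=[0.6,8.8,0,0,0,-0.13,0.6,8.8,0,0,0,-0.13,0.6,8.8,0,0,0,-0.13,0.6,8.8,0,0,0,-0.13,0,0,0,0,0,0])

```text
clock: 5.3
eef_pos: [0.5856, -0.2707, 0.0689]
tool_rot: [0.8, 0.6, 0.0, 0.001]
ft_force: [-0.1, 0.1, -0.0]
grip_width: 0.0302
```

Run:
```python
from h import *
o=bot.get_obs();print(o["eef_pos"],o["ft_force"])
c=bot.camera("scene");cv2.imwrite("pics/s2.png",cv2.resize(c["frame"][150:350,80:340],None,fx=2.5,fy=2.5))
p=np.array(o["eef_pos"])[:2]-[.604,-.206];print(np.linalg.norm(p),np.degrees(np.arctan2(p[1],p[0])))
```

```text
[ 0.58564027 -0.27070912  0.06889179] [-0.14074385  0.14938172 -0.00065938]
0.06726329238750216 -105.84007596775308
```

View pics/s2.png

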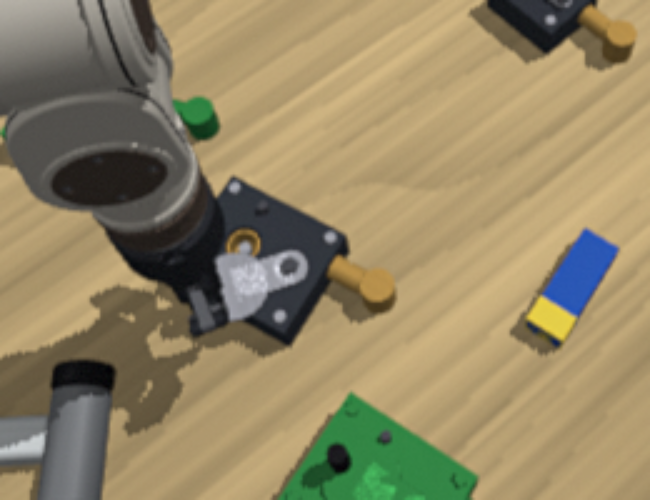

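The cover is turning and the brass port shows at (243,243). I continue to about 1.4 rad, then open and retreat straight up.

Request:
play_rows(plan=[0.6,8.8,0,0,0,-0.13,0.6,8.8,0,0,0,-0.13,0.6,8.8,0,0,0,-0.13,0.6,8.8,0,0,0,-0.13,0,0,0,0,0,0,0,-3,0,0,0,0,0,0,0,0,0,0])

```text
clock: 6.22
eef_pos: [0.6164, -0.272, 0.0685]
tool_rot: [0.619, 0.785, -0.0, 0.0]
ft_force: [-0.6, 1.1, -0.5]
grip_width: 0.0302
```

Request:
play_rows(plan=[0,0,0,0,0,0,0,0,0,0,0,0,0,0,-10,0,0,0,0,0,-20,0,0,0,0,0,-30,0,0,0,0,0,-40,0,0,0,0,0,-40,0,0,0,0,0,-10,0,0,0], hand=55)

```text
clock: 7.22
eef_pos: [0.6186, -0.2725, 0.2231]
tool_rot: [0.619, 0.786, 0.001, 0.004]
ft_force: [-0.5, -0.7, -0.8]
grip_width: 0.047
```

Request:
play_rows(plan=[50,0,0,0,0,0,50,0,0,0,0,0,50,0,0,0,0,0,50,0,0,0,0,0,0,0,0,0,0,0,0,0,0,0,0,0])

```text
clock: 7.98
eef_pos: [0.57, -0.0775, 0.2181]
tool_rot: [0.618, 0.786, -0.0, 0.0]
ft_force: [-0.2, -0.1, -0.4]
grip_width: 0.047
```

Run:
```python
from h import *
o=bot.get_obs();print(o["clock"],o["eef_pos"],o["ft_force"])
c=bot.camera("scene");cv2.imwrite("pics/s3.png",cv2.resize(c["frame"],None,fx=1.5,fy=1.5))
for n in("scene","top"):
    c=bot.camera(n)
    if n=="top":cv2.imwrite("pics/t3.png",cv2.resize(c["frame"][60:345,130:410],None,fx=2.1,fy=2.1))
    P=pts(c);m=(np.hypot(P[...,0]-.604,P[...,1]+.206)<.085)&(P[...,2]>.06)&(P[...,2]<.095)
    k=np.nanmedian(P[m],0);r=k[:2]-[.604,-.206];print(n,m.sum(),k,np.linalg.norm(r),np.degrees(np.arctan2(r[1],r[0])))
```

```text
7.975 [ 0.56997597 -0.0774706   0.21810375] [-0.22206366 -0.05154816 -0.4260907 ]
scene 82 [ 0.6186013  -0.27192935  0.08209142] 0.06752686523715956 -77.512333797297
top 46 [ 0.61064756 -0.2683849   0.08317182] 0.06273807500549985 -83.91767356231833
```

View pics/s3.png

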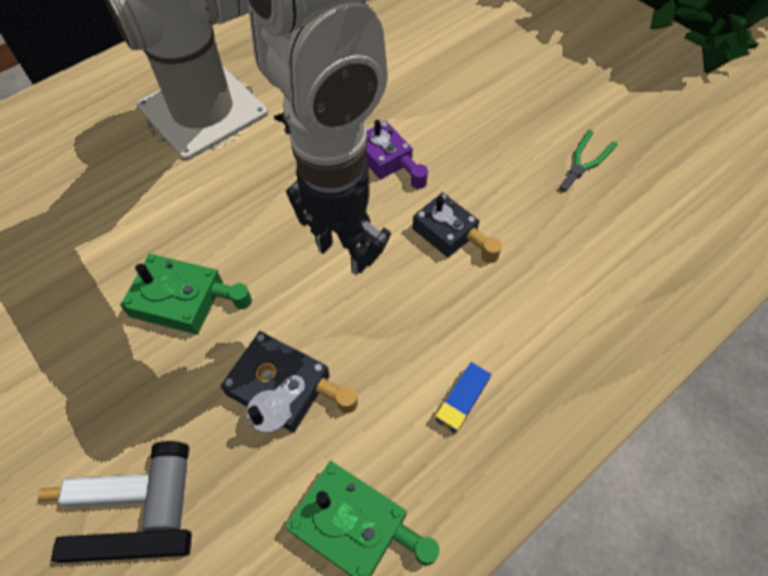

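View pics/t3.png

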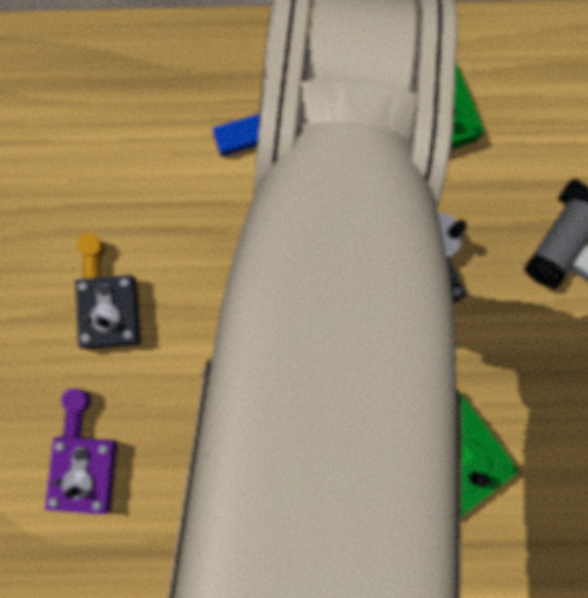

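The scene view shows the port at (265,373) clear of the cover, which now sits at (275,405). The small dark outlet's cover is unchanged at (445,215), and the arm is clear of everything.

```bash
python3 -c "
from workcell import bot
print(bot.job_done())"
```

```text
the job is handed in; nothing more can be done
None
```

The larger outlet's cover is swung aside and its port is fully uncovered; I then let go and handed the job in at about 8 s. I lowered the half-open fingers around the knob of the dark outlet on the right, led it counter-clockwise round its pin, then opened the fingers and backed away.

- **Cover angle:** the scene camera puts the knob about 81° (1.4 rad) from where it started, past the 0.95 rad needed. The top camera gave about 75° (1.3 rad), but the arm hid part of its view. Both leave the port clear.
- **Port:** the scene picture shows the brass port with nothing over it.
- **Smaller outlet and look-alikes:** the smaller outlet's cover looks unchanged in both pictures. I did not measure its angle. I never went near the purple and green look-alikes.
- **Forces:** every wrist force reading was under 3 N, and the arm was touching nothing at the end.

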